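Open the dial padlock of the drug box and hold it up

TASK

The padlock of the steel drug box has all but the last number of its combination set. Turn its clicking dial until the white pointer stands at four o'clock (the broad mark at the shackle is twelve o'clock, seen from above, clockwise), then pull the lock back against the staple so that the shackle slides fully out, and take the open lock off the hasp without forcing anything. Finish while still holding it, dial up and shackle open, about 15 cm above the box top so that a colleague can check it; do not put it down, and leave the things lying around alone.

Things in the scene. Friction and masses are not known exactly. Their poses are not given: they have to be found in the camera images.
- lockbox: fixed grey sheet-steel box, 240 x 240 mm, top 100 mm above its origin (centre of the underside, on the bench); x points from its front (carrying handle) to its rear, z up. The hasp's flat strap lies on the top along y = 0 from x = -38 mm (its top at z = 102.5 mm), with a knuckle 7 mm high at x = 50 mm. A loose marker lies across the rear of the top.
- lock_bed (a point): middle of the top of the steel bed on which the padlock lies, at (-79, 16, 103) mm of the lockbox: 78 mm long (x). Beside it stand two rails along x, 55.5 mm apart inside, 3 mm thick, tops 6 mm above the bed; outside each is a foot 11 mm wide, 1.5 mm high on the box top.
- staple (a point): middle of the staple's opening, at (-22, 0, 114) mm of the lockbox. Fixed upright arch of 4.6 mm round bar across the lockbox's x axis: post centres 22 mm apart along y, opening 17.4 mm wide, highest point 124 mm above the lockbox's origin. The padlock's short leg passes through it along x.
- padlock: loose dial padlock, 0.3 to 0.5 kg, dial up on the bed, 1.7 mm play to each rail, free to slide along x; turning the dial can leave it up to 0.07 rad askew. Origin: centre of the body's underside; x points along the shackle legs to the bow (rear of the box), z up. Dark steel body 54 (x) x 52 (y) x 25 (z) mm, upright sides 19 mm above the rails. At first the staple is 36 to 44 mm ahead of it.
- dial_axis (a point): point on the dial's axis half way up the knob, at (0, 0, 35) mm of the padlock. Knob: round, black, knurled, 37 mm in diameter, 25.5 to 45.5 mm above the padlock's underside; can be gripped from above at any yaw. Hours round it: twelve o'clock is the padlock's +x (broad white mark), three o'clock its -y, six o'clock its -x; thin white marks for the others.
- dial (a joint): dial angle, rad, growing clockwise seen from above; 0 = pointer at twelve o'clock, 0.5236 an hour, four o'clock = 2.094 (also -4.189 and 8.378, a whole turn away). Turns both ways without end; clicks into a spring notch at each hour (0.05 N m to leave one), and settles there if let go nearby. Only within about 0.1 of four o'clock can the shackle be drawn.
- pointer (a point): outer end of the white pointer rib on the knob's top, 19 mm from the dial's axis
- shackle (a joint): how far the shackle is drawn out of the padlock's body, m: 0 shut, 0.020 fully out (stop). Takes about 3 N, has no spring and stays where it is left. Blocked after 1 mm unless the dial is at four o'clock.
- bow (a point): middle of the shackle's bow, at (57 + drawn length, 0, 11) mm of the padlock. Shackle: 7 mm round bar; long leg at y = +16 mm, always in the body, short leg at y = -16 mm; half-circle bow. Pulled back square to the box, the bow catches the staple when that is about 50 mm ahead of the padlock's origin (shut) or 70 mm (fully out).
- toe (a point): free end of the shackle's short leg, at (21 + drawn length, -16, 11) mm of the padlock: 6 mm inside the body when shut, 14 mm clear of the body's front face when fully out
- front_face (a point): point of the body's front face (x = 27 mm of the padlock) where the short leg enters. When the drawn padlock is pushed forward (+x) until this face meets the staple (staple 29 mm ahead of the padlock's origin), the staple stands in the gap between face and toe, and the lock lifts straight up off it.
- marker: bystander: loose marker pen, 132 mm long, 15 mm high, lying along y on the rear of the box top, about 103 mm behind the box's centre
- timer: bystander: loose white laboratory timer, 70 x 62 x 20 mm, on the bench right of the box
- beaker: bystander: loose glass beaker, 74 mm across, 80 mm tall, on the bench left of the box
- bottle: bystander: loose glass bottle with screw cap, 86 mm across, 161 mm tall, on the bench left of the box, farther back
Not all that is in view belongs to the job. What is shaped like the padlock but brown or pink is not meant.

How it is judged (in metres and radians):
On the way, in this order (a step that is already met when the one before it is completed fails the run):
1. the dial stands at four o'clock with the shackle still shut (value of joint shackle below 0.003 m and (value of joint dial between 1.96 and 2.23 rad or value of joint dial between -4.32 and -4.05 rad or value of joint dial between 8.24 and 8.51 rad)), for 0.2 s.
2. the shackle is drawn out while the lock still lies in its bed on the box (value of joint shackle above 0.016 m and z of padlock in the frame of lockbox below 0.125 m), for 0.1 s.
At the end, for the whole second after the job is handed in: The fingers hold the padlock (more than 1 N) still (under 5 cm/s) over the box (its origin within 20 cm of the box's centre in plan and at least 10 cm above the box top), dial up within 20 degrees, shackle drawn out more than 15 mm, touching nothing of the box (z of padlock in the frame of lockbox above 0.2 m and horizontal distance between padlock and lockbox below 0.2 m and value of joint shackle above 0.015 m and angle between padlock's own z axis and vertical below 0.35 rad and contact force between padlock and the fingers above 1 N and contact force between padlock and lockbox below 0.05 N and linear speed of padlock below 0.05 m/s); the arm keeps its last pose, push and grip.
It fails at once if the lock is forced against the box with more than 80 N (contact force between padlock and lockbox above 80 N).
It fails at once if a bystander is moved more than 3 cm (distance of any of marker, timer, beaker, bottle from where it was at the start of the episode above 0.03 m).
It also fails if it takes over 72 s, if anything falls off the work surface, if the arm or the gripper's body presses on something with over 40 N, if the wrist force passes 120 N, or if a joint passes its speed limit or range.

ROBOT

A 6-joint arm with a two-finger parallel gripper is mounted at the origin on a cart in front of the work surface, level with it; the furniture and walls round the work are solid. World frame = base frame: x ahead of the robot, y to its left, z up, the work surface at z = 0. Lengths are in m, angles in degrees, forces in N, time in s.
With the tool pointing down it reaches from about 0.4 to 0.825 m from the base axis. Payload 7 kg.
Tool frame: the origin (TCP) lies midway between the tips of the shut fingers; the grasp point (between the pads) lies 19 mm behind it (ctrl.hold_point_z is the distance from the TCP to the grasp point, in m); z points along the fingers, y is the line along which they close (so a half turn about z gives the same grasp; the last joint's range is limited). The gripper opens to 88 mm and grips with 3 to 60 N. Pads are 19 mm wide; open, the fingers measure 130 mm over their backs; the gripper's body (78 mm by 193 mm) begins 47 mm behind the grasp point.
Start: joints at [-49.727, 20.546, 0.682, 0, -70.136, -16.507], TCP at [0.272, -0.618, 0.227] pointing down, gripper open.
Joint ranges: [-176.03, 176.03], [-82.01, 121.73], [-58.28, 71.71], [-173.87, 95.51], [-174.79, -0.11], [-173.66, 173.66]. Speed limits (degrees/s): [136.94, 136.94, 172.46, 180, 180, 180].

INTERFACE

Orientations are given as [roll, pitch, yaw] about the fixed x, y, z axes, in that order (R = Rz(yaw) Ry(pitch) Rx(roll)).
In Python, from plant import ctrl gives the robot as it stands.
- The arm moves only by the tool apply_moves, never from a script. Its argument "deltas" is a list of rows, each an object with "fingers": the finger opening in mm, from 0 to 87.6; "delta_pos": the shift along the tool's x, y, z in mm, a list of three; "angular": the turn, a rotation vector about the tool's x, y, z in degrees, a list of three. A call has 1 to 10 rows; each row is the pose to reach, as a shift and turn from the pose commanded when the call began, along the tool's axes at that moment; what a row does not reach only later rows make up. A row lasts 1/10 s, in which the tool goes at most 50 mm and 8.59 degrees, less where a joint would pass 70% of its speed; a pose out of reach is approached as far as the arm can. A call with a gripper value outside its range is refused whole. The fingers move at their own pace and stop on an object; the grip force is fixed at half the most. Time passes only in rows, so rows that repeat a pose let the fingers close. It gives the time, the measured TCP pose, the force, the opening and the grip force at its end, in the units of the state.
- ctrl.get_obs(): the state, without advancing time (a new reading comes with each control period).
- ctrl.snapshot(name): name is "scene" or "side" or "wrist"; returns the picture (420x560x3 uint8, red, green, blue); there is no depth.
- ctrl.camera_params(name): a dict with "fx", "fy", "cx", "cy" (pixels), "dist_coeffs" ([k1, k2, p1, p2, k3] as OpenCV has them; the pictures are not rectified), "cam_to_world" (4x4, takes a point from camera to world coordinates); the wrist camera has in their place "mount" (4x4, takes a point from camera to tool coordinates, whose origin is the TCP and whose axes are the flange's). Camera axes: x right, y up, looking along -z (the intrinsics and any distortion apply to the point x, -y, -z); pixel columns grow to the right and rows downward; lengths in m; the calibration is good to about 2 mm. A picture is of the moment at which its call begins: read the wrist's pose just before it. camera_params takes no time and is no camera call.
- ctrl.close_job(): hands the job in; it is judged then, once.
The state is a dict: "clock": time; "joint_pos": joint angles; "qvel": joint speeds; "tau": joint torques, N m; "tool_pos": TCP position; "orientation": TCP orientation; "force": force on the tool from outside, world axes, zero at the start; "moment": the same for the moment, N m; "opening": finger opening in m; "gripper_force": force on a finger pad.
Only numpy, scipy, OpenCV 4.12 (cv2) and the standard library are available. Lean on these libraries where they do the work, as an engineer would, in place of code of your own. Each camera call takes 0.05 s, during which the arm holds its last target. There are 200 camera calls.

## Working session

There is one attempt and no reset: what is moved stays moved. The work goes in short steps, Python scripts to look and compute and a tool call to move; the robot and the scene stay as the last step left them, time stands still between calls to the robot, and variables do not carry over. Pictures are saved under pics/ and viewed, at most 10 in all, crops included, and the job is handed in when it is done.

Besides the shell and the picture viewer there is one more tool, called in YAML: its name, and indented under it one key for each argument. apply_moves: Moves the arm, as the interface text tells. Its arguments: {"type":"object","properties":{"deltas":{"type":"array"}},"required":["deltas"]}

```bash
mkdir -p pics; ls; cat > h.py <<'E'
import numpy as np, cv2
from plant import ctrl
from scipy.spatial.transform import Rotation as R
def snap(n,f=None):
    o=ctrl.get_obs(); im=ctrl.snapshot(n)
    if f: cv2.imwrite(f'pics/{f}.png',cv2.cvtColor(im,cv2.COLOR_RGB2BGR))
    return o,im
def cam(n,o=None):
    p=ctrl.camera_params(n)
    if n=='wrist':
        T=np.eye(4);T[:3,:3]=R.from_euler('xyz',o['orientation'],degrees=True).as_matrix();T[:3,3]=o['tool_pos']
        M=T@np.array(p['mount'])
    else: M=np.array(p['cam_to_world'])
    K=np.array([[p['fx'],0,p['cx']],[0,p['fy'],p['cy']],[0,0,1.]])
    return K,np.array(p['dist_coeffs'],float),M
def ray(c,px):
    K,d,M=c
    u=cv2.undistortPoints(np.array(px,float).reshape(-1,1,2),K,d).reshape(-1,2)
    v=np.c_[u[:,0],-u[:,1],-np.ones(len(u))]@M[:3,:3].T
    return M[:3,3],v
def plane(c,px,z):
    o,v=ray(c,px); return o+v*((z-o[2])/v[:,2])[:,None]
def proj(c,P):
    K,d,M=c
    q=(np.array(P,float).reshape(-1,3)-M[:3,3])@M[:3,:3]
    q=q*[1,-1,-1]
    return cv2.projectPoints(q,np.zeros(3),np.zeros(3),K,d)[0].reshape(-1,2)
E
python3 - <<'E'
from h import *
o,a=snap('scene'); _,b=snap('side'); o2,w=snap('wrist')
print(o)
for n in('scene','side'): print(n,cam(n))
print(ctrl.camera_params('wrist'))
im=np.zeros((600,800,3),np.uint8)
cv2.imwrite('pics/s0.png',cv2.cvtColor(a,cv2.COLOR_RGB2BGR));cv2.imwrite('pics/d0.png',cv2.cvtColor(b,cv2.COLOR_RGB2BGR));cv2.imwrite('pics/w0.png',cv2.cvtColor(w,cv2.COLOR_RGB2BGR))
E
```

```text
pics
{'clock': 0.0, 'joint_pos': array([-4.97263075e+01,  2.05904499e+01,  6.33082828e-01, -1.93419489e-02,
       -7.01359108e+01, -1.65087698e+01]), 'qvel': array([ 0.03818515, -0.02015611,  0.0946397 ,  0.0599438 , -0.05054348,
        0.05233341]), 'tau': array([-2.67394062e-04, -5.82719278e+01,  2.93058783e+01,  6.99735135e+00,
        6.84848113e-03, -1.91575682e-04]), 'tool_pos': array([ 0.27180464, -0.61731598,  0.22563101]), 'orientation': array([ 1.79905400e+02, -9.07538932e-03, -1.56241657e+02]), 'force': array([0.16780907, 0.74769667, 0.02042313]), 'moment': array([-0.02261022,  0.01636939, -0.01993711]), 'gripper_force': 0.0, 'opening': 0.08736620514633951}
scene (array([[404.93493488,   0.        , 280.24890631],
       [  0.        , 404.93493488, 206.28707221],
       [  0.        ,   0.        ,   1.        ]]), array([-0.04426409,  0.        ,  0.        ,  0.        ,  0.        ]), array([[-0.71446391,  0.3889498 , -0.5816007 , -0.30572778],
       [-0.69954926, -0.38151453,  0.60421643,  0.87668318],
       [ 0.01312074,  0.83854917,  0.54466791,  0.89244659],
  
[... 384 characters left out ...]
9288 ,  0.68428011,  0.95619731],
       [-0.02049025,  0.74158451,  0.67054647,  1.03122846],
       [ 0.        ,  0.        ,  0.        ,  1.        ]]))
{'fx': 362.4212647981822, 'fy': 362.4212647981822, 'cx': 283.63019792051836, 'cy': 213.30958076328633, 'dist_coeffs': array([-0.00595408,  0.        ,  0.        ,  0.        ,  0.        ]), 'mount': array([[ 5.01370512e-04,  9.65537868e-01,  2.60262126e-01,
         6.94463752e-02],
       [ 9.99999867e-01, -5.14602301e-04, -1.72996214e-05,
        -7.21409043e-04],
       [ 1.17228049e-04,  2.60262100e-01, -9.65537998e-01,
        -1.57700698e-01],
       [ 0.00000000e+00,  0.00000000e+00,  0.00000000e+00,
         1.00000000e+00]])}
```

View pics/s0.png

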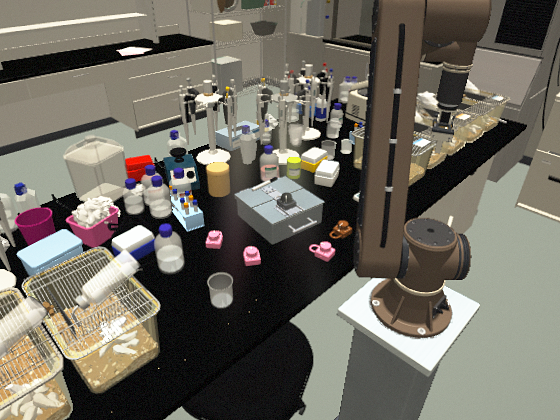

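View pics/d0.png

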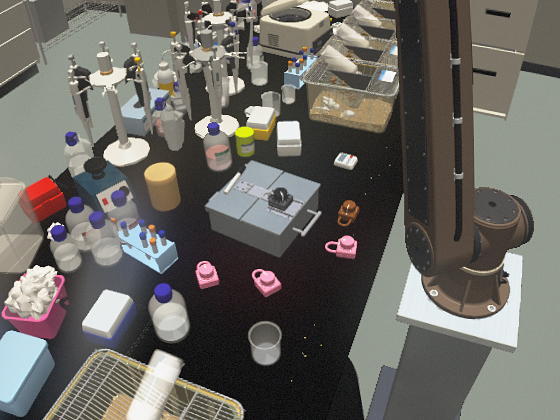

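The scene view shows the box with its black knob near (287,198), and the side view shows it near (283,195). In the side view the box-top corners are roughly (208,207), (241,163), (320,180) and (284,236). The handle at the front faces the robot.

```bash
python3 - <<'E'
from h import *
a=cv2.imread('pics/d0.png'); s=cv2.imread('pics/s0.png')
c=cam('side'); c2=cam('scene')
print(plane(c,[(208,207),(241,163),(320,180),(284,236)],.1))
(o1,v1),(o2,v2)=ray(c,[(283,192)]),ray(c2,[(287,196)])
A=np.c_[v1[0],-v2[0]];t=np.linalg.lstsq(A,o2-o1,rcond=None)[0];print('knob',o1+v1[0]*t[0],o2+v2[0]*t[1])
x=cv2.resize(a[150:260,195:335],(800,629),interpolation=cv2.INTER_CUBIC)[:600]
cv2.imwrite('pics/d0c.png',x)
E
```

```text
[[ 0.71196409  0.06306413  0.1       ]
 [ 0.71101911 -0.15326559  0.1       ]
 [ 0.45808583 -0.15760035  0.1       ]
 [ 0.4731609   0.09484274  0.1       ]]
knob [ 0.5172902  -0.01322861  0.15078805] [ 0.5174845  -0.01187004  0.14937874]
```

View pics/d0c.png

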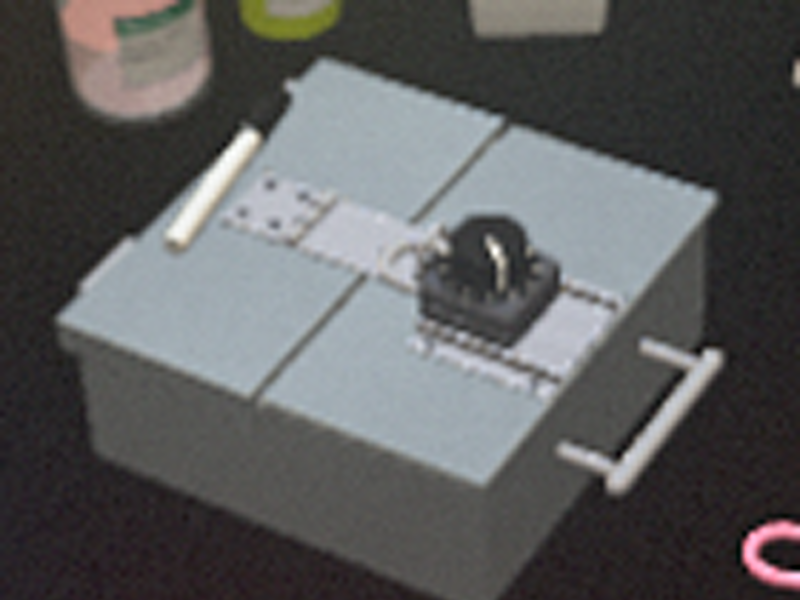

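The crop shows the shackle pointing to the rear through the staple, and the white pointer rib near (495,265) on the knob. I'll move the wrist camera above it.

apply_moves:
  deltas:
    - {"fingers":87.6,"delta_pos":[-32,33,-8],"angular":[0,0,2]}
    - {"fingers":87.6,"delta_pos":[-64,66,-16],"angular":[0,0,4]}
    - {"fingers":87.6,"delta_pos":[-97,99,-24],"angular":[0,0,6]}
    - {"fingers":87.6,"delta_pos":[-129,132,-32],"angular":[0,0,8]}
    - {"fingers":87.6,"delta_pos":[-161,165,-40],"angular":[0,0,10]}
    - {"fingers":87.6,"delta_pos":[-194,198,-48],"angular":[0,0,13]}
    - {"fingers":87.6,"delta_pos":[-226,231,-56],"angular":[0,0,16]}
    - {"fingers":87.6,"delta_pos":[-259,265,-64],"angular":[0,0,19]}
    - {"fingers":87.6,"delta_pos":[-291,298,-64],"angular":[0,0,22]}
    - {"fingers":87.6,"delta_pos":[-324,331,-64],"angular":[0,0,24]}

```text
clock: 1.15
tool_pos: [0.4353, -0.1824, 0.291]
orientation: [180.0, 0.1, 179.6]
force: [1.8, -0.6, -0.4]
opening: 0.0875
gripper_force: 0.0
```

```bash
python3 - <<'E'
from h import *
c=cam('side')
P=plane(c,[(205.5,206),(251.4,160.5),(320,184),(280.8,234.9)],.1)
print(P,P.mean(0)); 
for a,b in((3,0),(2,1)): print(np.degrees(np.arctan2(*(P[a]-P[b])[1::-1])))
o=ctrl.get_obs();print(o['tool_pos'],o['orientation'],o['joint_pos'])
T=R.from_euler('xyz',o['orientation'],degrees=True)
print(T.inv().apply(np.array([.5,-.012,.29])-o['tool_pos'])*1000)
E
```

```text
[[ 0.72051794  0.06177718  0.1       ]
 [ 0.68614963 -0.17593136  0.1       ]
 [ 0.45230798 -0.13998636  0.1       ]
 [ 0.48241502  0.09399149  0.1       ]] [ 0.58534764 -0.04003726  0.1       ]
172.29491065703036
171.26117158470527
[ 0.43529056 -0.18238065  0.29098811] [1.79991405e+02 6.02940844e-02 1.79646237e+02] [ 1.23954469e+00 -1.31438858e+00 -1.77525466e+01 -7.21200334e-03
 -7.35013324e+01 -9.15912586e+01]
[-63.65514741 170.77677729   1.08071193]
```

apply_moves:
  deltas:
    - {"fingers":87.6,"delta_pos":[-16,43,0],"angular":[0,0,2]}
    - {"fingers":87.6,"delta_pos":[-32,85,0],"angular":[0,0,4]}
    - {"fingers":87.6,"delta_pos":[-48,128,0],"angular":[0,0,6]}
    - {"fingers":87.6,"delta_pos":[-64,171,0],"angular":[0,0,8]}
    - {"fingers":87.6,"delta_pos":[-64,171,0],"angular":[0,0,8]}
    - {"fingers":87.6,"delta_pos":[-64,171,0],"angular":[0,0,8]}
    - {"fingers":87.6,"delta_pos":[-64,171,0],"angular":[0,0,8]}

```text
clock: 1.85
tool_pos: [0.4995, -0.0139, 0.2904]
orientation: [-180.0, -0.0, 171.8]
force: [-0.5, -0.4, 0.3]
opening: 0.0876
gripper_force: 0.0
```

```bash
python3 - <<'E'
from h import *
o,w=snap('wrist','w1'); print(o['tool_pos'],o['orientation'])
w=cv2.cvtColor(w,cv2.COLOR_RGB2BGR)
cv2.imwrite('pics/w1b.png',cv2.resize(w,(800,600),interpolation=cv2.INTER_CUBIC))
print(proj(cam('wrist',o),[[.509,-.013,.148],[.509,-.013,.103]]))
E
```

```text
[ 0.49947691 -0.01393265  0.29040295] [-1.79987402e+02 -2.46225971e-02  1.71774346e+02]
[[286.77163441 210.56658487]
 [286.43042492 198.9093567 ]]
```

View pics/w1b.png

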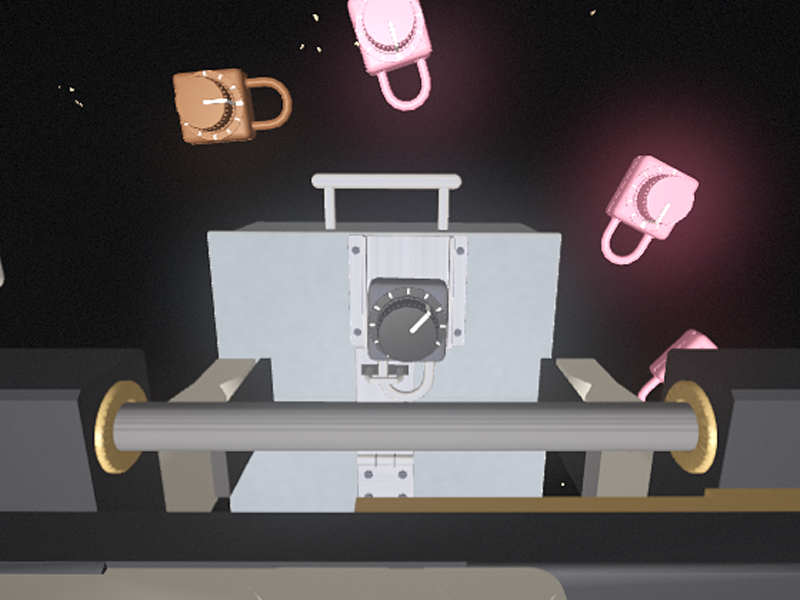

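The picture shows the padlock with its bow pointing down in the image (12 o'clock is image-down). The knob is at about (407,325) in the scaled picture, and the pointer runs from (412,331) up-right to (430,313), at about 7 or 8 o'clock. Next I'll measure the pointer, knob and box axis.

```bash
python3 - <<'E'
from h import *
o,w=snap('wrist'); c=cam('wrist',o)
g=cv2.cvtColor(w,cv2.COLOR_RGB2GRAY)
s=g[190:265,245:325]; m=(s>190).astype(np.uint8)
n,l,st,ce=cv2.connectedComponentsWithStats(m)
for i in range(1,n):
    if st[i,4]>8: print(st[i],ce[i]+[245,190])
# pointer component: elongated near (295,225)
k=min(range(1,n),key=lambda i:np.hypot(*(ce[i]+[245,190]-[295,225.4])))
ys,xs=np.nonzero(l==k); p=np.c_[xs+245,ys+190].astype(float)
P=plane(c,p,.1485)[:,:2]; u,sv,vt=np.linalg.svd(P-P.mean(0)); d=vt[0]; t=(P-P.mean(0))@d
print('ptr',P.mean(0),P.mean(0)+d*t.min(),P.mean(0)+d*t.max(),np.degrees(np.arctan2(d[1],d[0])))
# body: dark in the bed
print(g[190:270:4,250:322:4])
# box side edges
q=plane(c,np.array([(208,232),(560,232),(218,358),(553,358)])*.7,.1);print(q)
print('bed sides', plane(c,np.array([(368,283),(447,283),(368,345),(446,345)])*.7,.128))
E
```

```text
[   0    0   69   75 1183] [259.80304311 220.24260355]
[  46    0   34   75 1025] [315.03707317 235.44      ]
[42 28 15 15 59] [294.3559322  224.84745763]
[27 63 18 12 68] [283.92647059 257.66176471]
ptr [ 0.52246707 -0.00866625] [ 0.51742448 -0.00271039] [ 0.52794239 -0.01513322] -49.74676411931679
[[218 215 223 217 220 217 215 217 218 219 215 218 215 215 217 217 140 219]
 [218 214 222 216 113 115 146 150 151 187 183 184 212 214 215 220 123 220]
 [218 213 208 110 109 109 107 107 104 102 102  98  98  99  96  93 127 219]
 [217 235 119 137 134 137 134 113 126 239 133 103 138 135 134 130 153 218]
 [218 230 122 140 138 127 188 126 121 112 121 123 208 119 140 138 146 219]
 [217 225 113 139 126 123 103 100  77  79  77 106 112 118 105 138 177 221]
 [217 227 116 177 121 124  79  94  86  86  86  94 108 112 112 132 192 218]
 [217 218 119 124  93  83 115 125 126 123 122 119  87  92 108 120 220 217]
 [217 213 117 122  84 124 125 124 120 121 119 110 255  78  91 112 222 220]
 [217 208 100 183  84 123 120 120 121 119 103 255 110 112  95 105 229 220]
 [125 208 107 118 120 120 119 116 118 110 255 109
[... 325 characters left out ...]

 [216 218 224 131 128 133  99 104 103 103 102  99 140 139 137 125 204 202]
 [216 215 215 215 217 217 216 220 220 216 181 205 211 220 207 205 205 203]
 [218 109 122 106 219 217 105 124 116 192 175 204 212 216 203 203 203 203]
 [221 188 128 184 218 218 164 130 118 195 173 203 215 217 203 204 203 203]
 [221 221 188 217 217 217 219 211 217 216 173 206 219 210 205 203 204 202]]
[[ 0.45477816 -0.14216579  0.1       ]
 [ 0.48867065  0.09187282  0.1       ]
 [ 0.54380053 -0.15683851  0.1       ]
 [ 0.57815026  0.08092315  0.1       ]]
bed sides [[ 0.49889867 -0.03842904  0.128     ]
 [ 0.50606359  0.01110157  0.128     ]
 [ 0.53991236 -0.04515577  0.128     ]
 [ 0.54721483  0.00536282  0.128     ]]
```

```bash
python3 - <<'E'
from h import *
w=cv2.imread('pics/w1.png')[185:275,230:350]
cv2.imwrite('pics/w1c.png',cv2.resize(w,(800,600),interpolation=cv2.INTER_CUBIC))
E
```

```text
(no output)
```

View pics/w1c.png

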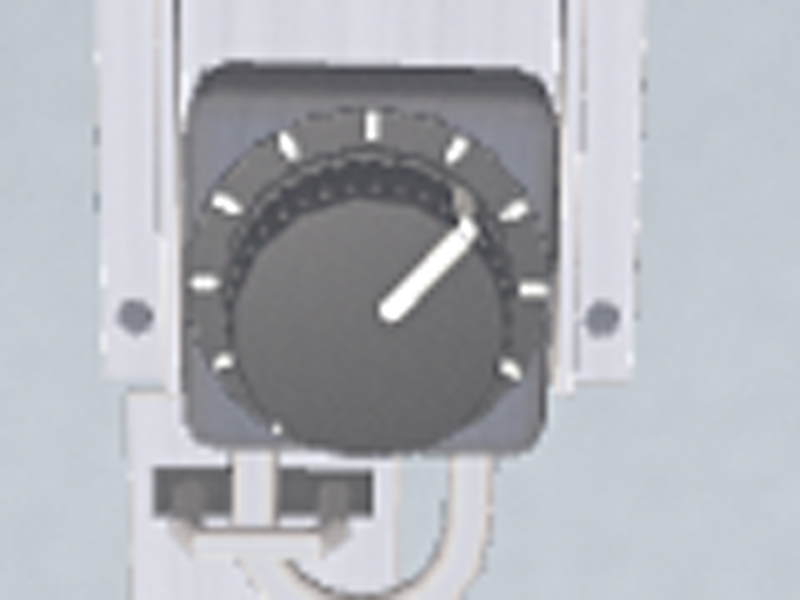

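The zoomed crop shows the pointer running from the knob centre (367,325) to (465,232), about 222–225° clockwise of twelve. That is between the 7 mark at (457,148) and the 8 mark at (515,210). It needs about 102° counter-clockwise to reach four o'clock.

```bash
python3 - <<'E'
from h import *
o=ctrl.get_obs(); c=cam('wrist',o)
f=lambda p:np.array(p)/6.667+[230,185]
a=plane(c,f([[367,325]]),.1485)[0];b=plane(c,f([[369,286]]),.1285)[0]
print(a,b)
T=R.from_euler('xyz',o['orientation'],degrees=True)
for k in(a,b): print(T.inv().apply(np.array([k[0],k[1],.132])-o['tool_pos'])*1000)
E
```

```text
[ 0.52941019 -0.01794616  0.1485    ] [ 0.53038929 -0.01774585  0.1285    ]
[-30.13402811   0.87180662 158.6350956 ]
[-31.07396094   1.21134788 158.63514065]
```

apply_moves:
  deltas:
    - {"fingers":87.6,"delta_pos":[-15,1,40],"angular":[0,0,0]}
    - {"fingers":80,"delta_pos":[-30.5,1,80],"angular":[0,0,0]}
    - {"fingers":70,"delta_pos":[-30.5,1,115],"angular":[0,0,0]}
    - {"fingers":60,"delta_pos":[-30.5,1,140],"angular":[0,0,0]}
    - {"fingers":50,"delta_pos":[-30.5,1,152],"angular":[0,0,0]}
    - {"fingers":50,"delta_pos":[-30.5,1,158],"angular":[0,0,0]}
    - {"fingers":50,"delta_pos":[-30.5,1,158],"angular":[0,0,0]}
    - {"fingers":50,"delta_pos":[-30.5,1,158],"angular":[0,0,0]}

```text
clock: 2.75
tool_pos: [0.531, -0.0169, 0.1339]
orientation: [180.0, 0.1, 171.8]
force: [0.0, -0.1, -0.1]
opening: 0.0504
gripper_force: 0.0
```

apply_moves:
  deltas:
    - {"fingers":40,"delta_pos":[0,0,0],"angular":[0,0,0]}
    - {"fingers":30,"delta_pos":[0,0,0],"angular":[0,0,0]}
    - {"fingers":30,"delta_pos":[0,0,0],"angular":[0,0,0]}
    - {"fingers":30,"delta_pos":[0,0,0],"angular":[0,0,0]}
    - {"fingers":30,"delta_pos":[0,0,0],"angular":[0,0,0]}

```text
clock: 3.25
tool_pos: [0.5306, -0.0168, 0.1334]
orientation: [180.0, 0.1, 171.8]
force: [-3.0, 0.3, 7.0]
opening: 0.0365
gripper_force: 30.0
```

apply_moves:
  deltas:
    - {"fingers":30,"delta_pos":[0,0,0],"angular":[0,0,-5]}
    - {"fingers":30,"delta_pos":[0,0,0],"angular":[0,0,-11]}
    - {"fingers":30,"delta_pos":[0,0,0],"angular":[0,0,-17]}
    - {"fingers":30,"delta_pos":[0,0,0],"angular":[0,0,-23]}
    - {"fingers":30,"delta_pos":[0,0,0],"angular":[0,0,-29]}
    - {"fingers":30,"delta_pos":[0,0,0],"angular":[0,0,-35]}
    - {"fingers":30,"delta_pos":[0,0,0],"angular":[0,0,-41]}
    - {"fingers":30,"delta_pos":[0,0,0],"angular":[0,0,-47]}
    - {"fingers":30,"delta_pos":[0,0,0],"angular":[0,0,-51]}
    - {"fingers":30,"delta_pos":[0,0,0],"angular":[0,0,-51]}

```text
clock: 4.25
tool_pos: [0.5306, -0.0161, 0.1334]
orientation: [-180.0, 0.1, -137.1]
force: [-2.3, 3.3, 6.7]
opening: 0.036
gripper_force: 30.0
```

apply_moves:
  deltas:
    - {"fingers":30,"delta_pos":[0,0,0],"angular":[0,0,-5]}
    - {"fingers":30,"delta_pos":[0,0,0],"angular":[0,0,-11]}
    - {"fingers":30,"delta_pos":[0,0,0],"angular":[0,0,-17]}
    - {"fingers":30,"delta_pos":[0,0,0],"angular":[0,0,-23]}
    - {"fingers":30,"delta_pos":[0,0,0],"angular":[0,0,-29]}
    - {"fingers":30,"delta_pos":[0,0,0],"angular":[0,0,-35]}
    - {"fingers":30,"delta_pos":[0,0,0],"angular":[0,0,-41]}
    - {"fingers":30,"delta_pos":[0,0,0],"angular":[0,0,-47]}
    - {"fingers":30,"delta_pos":[0,0,0],"angular":[0,0,-51]}
    - {"fingers":30,"delta_pos":[0,0,0],"angular":[0,0,-51]}

```text
clock: 5.25
tool_pos: [0.5303, -0.0162, 0.1334]
orientation: [-179.9, 0.0, -86.1]
force: [-2.8, 2.8, 7.2]
opening: 0.0364
gripper_force: 30.0
```

```bash
python3 - <<'E'
from h import *
o,w=snap('wrist','w2'); print(o['tool_pos'],o['orientation'],o['moment'],o['joint_pos'])
c=cv2.imread('pics/w2.png')
print(proj(cam('wrist',o),[[.53,-.0178,.1485]]))
cv2.imwrite('pics/w2b.png',cv2.resize(c,(800,600)))
E
```

```text
[ 0.53028643 -0.01619066  0.1334177 ] [-1.79944990e+02  4.37770484e-02 -8.60578279e+01] [1.06931608 1.18662205 0.07863896] [ 1.94239196e+01  1.17113188e+01 -2.48757382e+01 -3.42831572e-02
 -5.33482482e+01 -1.54613187e+01]
[[286.39214355 281.89564603]]
```

View pics/w2b.png

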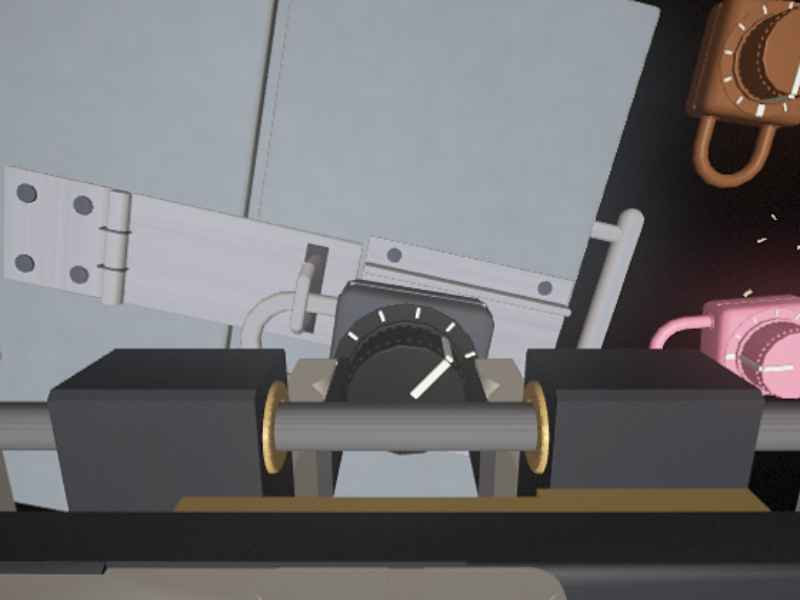

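The lock is still gripped by its knob. The pointer, from (415,397) to (450,360), is now just past the 4 mark at (450,327). I'll release it so that it settles into the notch, then look from above at the body-grip yaw.

apply_moves:
  deltas:
    - {"fingers":50,"delta_pos":[0,0,0],"angular":[0,0,0]}
    - {"fingers":60,"delta_pos":[0,0,0],"angular":[0,0,0]}
    - {"fingers":70,"delta_pos":[0,0,0],"angular":[0,0,0]}
    - {"fingers":80,"delta_pos":[0,0,-15],"angular":[0,0,0]}
    - {"fingers":87.6,"delta_pos":[0,0,-50],"angular":[0,0,-4]}
    - {"fingers":87.6,"delta_pos":[2,-7,-90],"angular":[0,0,-12]}
    - {"fingers":87.6,"delta_pos":[4,-14,-130],"angular":[0,0,-20]}
    - {"fingers":87.6,"delta_pos":[6,-22,-156],"angular":[0,0,-28]}
    - {"fingers":87.6,"delta_pos":[8,-30,-156],"angular":[0,0,-36]}
    - {"fingers":87.6,"delta_pos":[8,-30,-156],"angular":[0,0,-44]}

```text
clock: 6.3
tool_pos: [0.5616, -0.023, 0.2892]
orientation: [-179.9, -0.0, -41.9]
force: [-0.6, -0.1, -0.5]
opening: 0.0874
gripper_force: 0.0
```

apply_moves:
  deltas:
    - {"fingers":87.6,"delta_pos":[0,0,0],"angular":[0,0,-8]}
    - {"fingers":87.6,"delta_pos":[0,0,0],"angular":[0,0,-16]}
    - {"fingers":87.6,"delta_pos":[0,0,0],"angular":[0,0,-24]}
    - {"fingers":87.6,"delta_pos":[0,0,0],"angular":[0,0,-30]}
    - {"fingers":87.6,"delta_pos":[0,0,0],"angular":[0,0,-34]}
    - {"fingers":87.6,"delta_pos":[0,0,0],"angular":[0,0,-34]}
    - {"fingers":87.6,"delta_pos":[0,0,0],"angular":[0,0,-34]}
    - {"fingers":87.6,"delta_pos":[0,0,0],"angular":[0,0,-34]}

```text
clock: 7.1
tool_pos: [0.5606, -0.0229, 0.2885]
orientation: [180.0, 0.0, -8.3]
force: [1.0, -0.2, -0.0]
opening: 0.0877
gripper_force: 0.0
```

```bash
python3 - <<'E'
from h import *
o,w=snap('wrist','w3'); print(o['tool_pos'],o['orientation'],o['joint_pos'])
c=cv2.imread('pics/w3.png')
print(proj(cam('wrist',o),[[.53,-.0178,.1485]]))
cv2.imwrite('pics/w3b.png',cv2.resize(c[185:275,230:350],(800,600),interpolation=cv2.INTER_CUBIC))
E
```

```text
[ 0.56060245 -0.02293328  0.28845392] [ 1.79994045e+02  1.18133192e-02 -8.33395881e+00] [ 1.76469451e+01  7.82114747e+00 -8.24622596e+00  1.85270604e-04
 -7.39458547e+01  6.40190454e+01]
[[282.33948613 237.09754721]]
```

View pics/w3b.png

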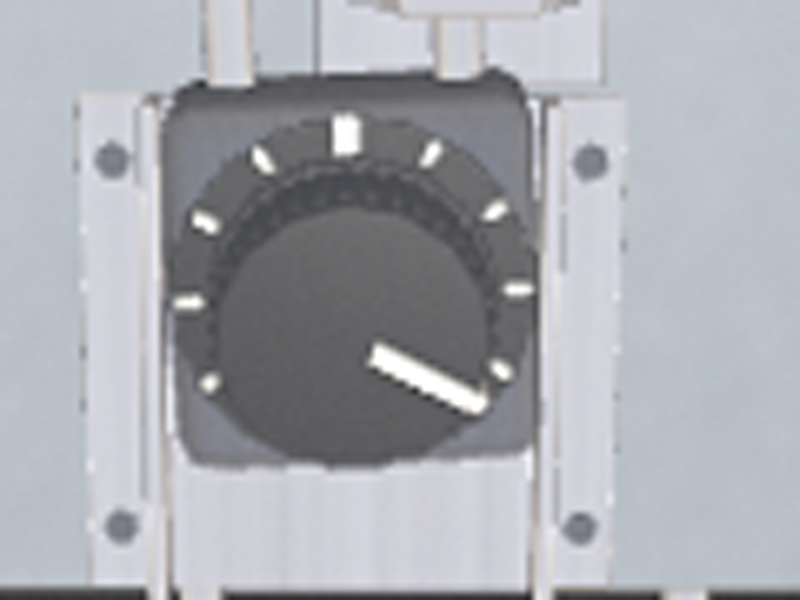

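The pointer runs from the knob centre (355,337) to (483,403). Allowing for about 2° of askew, that is exactly four o'clock. Next I'll work out the body grip.

```bash
python3 - <<'E'
from h import *
o=ctrl.get_obs(); c=cam('wrist',o)
f=lambda p:np.array(p)/6.667+[230,185]
T=R.from_euler('xyz',o['orientation'],degrees=True)
for p,z in(([[355,337]],.1485),([[353,296]],.1285),([[173,300]],.128),([[538,300]],.128),([[158,300]],.109),([[545,300]],.109)):
    k=plane(c,f(p),z)[0]; print(k,T.inv().apply(np.array([k[0],k[1],.113])-o['tool_pos'])*1000)
E
```

```text
[ 0.53127205 -0.01877465  0.1485    ] [-2.95781591e+01  1.26743853e-01  1.75477153e+02]
[ 0.53049836 -0.01837862  0.1285    ] [-3.04009686e+01 -1.53294706e-01  1.75477280e+02]
[0.53335499 0.00634302 0.128     ] [-31.14772362 -25.02822638 175.47623322]
[ 0.52607601 -0.043572    0.128     ] [-31.13530249  25.41474393 175.47861247]
[0.52783166 0.0108906  0.109     ] [-37.27038319 -28.72966969 175.47710231]
[ 0.51965309 -0.04519362  0.109     ] [-37.25637289  27.94773178 175.47977562]
```

apply_moves:
  deltas:
    - {"fingers":87.6,"delta_pos":[-15,0,40],"angular":[0,0,0]}
    - {"fingers":87.6,"delta_pos":[-30,0,80],"angular":[0,0,0]}
    - {"fingers":87.6,"delta_pos":[-30,0,120],"angular":[0,0,0]}
    - {"fingers":87.6,"delta_pos":[-30,0,150],"angular":[0,0,0]}
    - {"fingers":80,"delta_pos":[-30,0,166],"angular":[0,0,0]}
    - {"fingers":75,"delta_pos":[-30,0,174],"angular":[0,0,0]}
    - {"fingers":65,"delta_pos":[-30,0,174],"angular":[0,0,0]}
    - {"fingers":60,"delta_pos":[-30,0,174],"angular":[0,0,0]}

```text
clock: 7.95
tool_pos: [0.5317, -0.0185, 0.1155]
orientation: [-180.0, -0.1, -8.2]
force: [0.0, 0.0, 1.6]
opening: 0.0644
gripper_force: 0.0
```

apply_moves:
  deltas:
    - {"fingers":56,"delta_pos":[0,0,0],"angular":[0,0,0]}
    - {"fingers":53,"delta_pos":[0,0,0],"angular":[0,0,0]}
    - {"fingers":50,"delta_pos":[0,0,0],"angular":[0,0,0]}
    - {"fingers":46,"delta_pos":[0,0,0],"angular":[0,0,0]}
    - {"fingers":46,"delta_pos":[0,0,0],"angular":[0,0,0]}
    - {"fingers":46,"delta_pos":[0,0,0],"angular":[0,0,0]}

```text
clock: 8.55
tool_pos: [0.5317, -0.0182, 0.1155]
orientation: [-180.0, -0.1, -8.2]
force: [-0.2, 3.2, 6.4]
opening: 0.0517
gripper_force: 29.8
```

apply_moves:
  deltas:
    - {"fingers":46,"delta_pos":[-3,0,0],"angular":[0,0,0]}
    - {"fingers":46,"delta_pos":[-6,0,0],"angular":[0,0,0]}
    - {"fingers":46,"delta_pos":[-9,0,0],"angular":[0,0,0]}
    - {"fingers":46,"delta_pos":[-12,0,0],"angular":[0,0,0]}
    - {"fingers":46,"delta_pos":[-15,0,0],"angular":[0,0,0]}
    - {"fingers":46,"delta_pos":[-18,0,0],"angular":[0,0,0]}
    - {"fingers":46,"delta_pos":[-20,0,0],"angular":[0,0,0]}
    - {"fingers":46,"delta_pos":[-22,0,0],"angular":[0,0,0]}
    - {"fingers":46,"delta_pos":[-22,0,0],"angular":[0,0,0]}

```text
clock: 9.45
tool_pos: [0.5107, -0.0152, 0.1155]
orientation: [-179.9, -0.2, -8.2]
force: [6.1, -1.1, 4.2]
opening: 0.0514
gripper_force: 29.7
```

apply_moves:
  deltas:
    - {"fingers":46,"delta_pos":[-2,0,0],"angular":[0,0,0]}
    - {"fingers":46,"delta_pos":[-4,0,0],"angular":[0,0,0]}
    - {"fingers":46,"delta_pos":[-6,0,0],"angular":[0,0,0]}
    - {"fingers":46,"delta_pos":[-6,0,0],"angular":[0,0,0]}

```text
clock: 9.85
tool_pos: [0.5049, -0.0144, 0.1155]
orientation: [-179.9, -0.2, -8.2]
force: [5.6, -1.5, 3.9]
opening: 0.0518
gripper_force: 29.7
```

Dragging with about 6 N, so the shackle is drawing. Continue in small steps to the stop.

apply_moves:
  deltas:
    - {"fingers":46,"delta_pos":[-1.5,0,0],"angular":[0,0,0]}
    - {"fingers":46,"delta_pos":[-3,0,0],"angular":[0,0,0]}
    - {"fingers":46,"delta_pos":[-3,0,0],"angular":[0,0,0]}

```text
clock: 10.15
tool_pos: [0.5022, -0.014, 0.1155]
orientation: [-179.9, -0.2, -8.2]
force: [7.8, -2.3, 2.2]
opening: 0.0518
gripper_force: 29.7
```

apply_moves:
  deltas:
    - {"fingers":46,"delta_pos":[-1,0,0],"angular":[0,0,0]}
    - {"fingers":46,"delta_pos":[-2,0,0],"angular":[0,0,0]}
    - {"fingers":46,"delta_pos":[-2,0,0],"angular":[0,0,0]}

```text
clock: 10.45
tool_pos: [0.5017, -0.0138, 0.1155]
orientation: [-179.9, -0.4, -8.2]
force: [14.9, -5.8, -3.4]
opening: 0.0519
gripper_force: 29.7
```

apply_moves:
  deltas:
    - {"fingers":46,"delta_pos":[4,0,0],"angular":[0,0,0]}
    - {"fingers":46,"delta_pos":[9,0,0],"angular":[0,0,0]}
    - {"fingers":46,"delta_pos":[14,0,0],"angular":[0,0,0]}
    - {"fingers":46,"delta_pos":[19,0,0],"angular":[0,0,0]}
    - {"fingers":46,"delta_pos":[24,0,0],"angular":[0,0,0]}
    - {"fingers":46,"delta_pos":[29,0,0],"angular":[0,0,0]}
    - {"fingers":46,"delta_pos":[33,0,0],"angular":[0,0,0]}
    - {"fingers":46,"delta_pos":[36,0,0],"angular":[0,0,0]}
    - {"fingers":46,"delta_pos":[38,0,0],"angular":[0,0,0]}
    - {"fingers":46,"delta_pos":[38,0,0],"angular":[0,0,0]}

```text
clock: 11.45
tool_pos: [0.5318, -0.019, 0.1153]
orientation: [180.0, 0.4, -8.3]
force: [-17.8, 9.0, 25.5]
opening: 0.0518
gripper_force: 30.0
```

```bash
python3 - <<'E'
from h import *
o,w=snap('wrist','w4'); snap('side','d4'); print(o['tool_pos'],o['force'])
a=cv2.imread('pics/w4.png'); b=cv2.imread('pics/d4.png')
x=np.vstack([cv2.resize(a,(533,400))[:260],]); 
y=cv2.resize(b[165:225,245:325],(533,400),interpolation=cv2.INTER_CUBIC)[:340]
cv2.imwrite('pics/c4.png',np.vstack([x,y]))
E
```

```text
[ 0.53176393 -0.01901878  0.11528107] [-17.76117679   8.96383487  25.52039835]
```

View pics/c4.png

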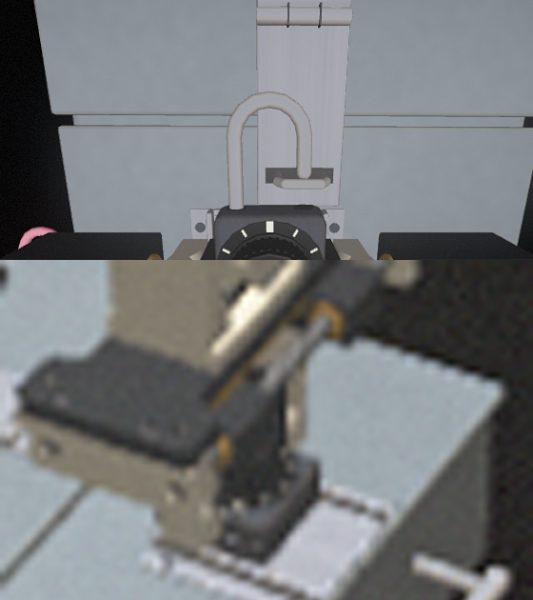

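The wrist crop shows the shackle drawn, with the short leg's toe at the staple bar, (305,178), and about 11 mm between staple and body face. The forward motion is blocked early, with 18 N back and 25 N up, so the nose is probably pressing down on the bed or strap edge. I'll back off, ease up slightly and retry.

apply_moves:
  deltas:
    - {"fingers":46,"delta_pos":[-4,0,0],"angular":[0,0,0]}
    - {"fingers":46,"delta_pos":[-8,0,0],"angular":[0,0,0]}
    - {"fingers":46,"delta_pos":[-10,0,0],"angular":[0,0,0]}
    - {"fingers":46,"delta_pos":[-10,0,0],"angular":[0,0,0]}

```text
clock: 11.95
tool_pos: [0.5266, -0.0178, 0.1153]
orientation: [-180.0, -0.1, -8.2]
force: [3.5, -0.0, 7.8]
opening: 0.0513
gripper_force: 30.0
```

apply_moves:
  deltas:
    - {"fingers":46,"delta_pos":[0,0,-0.7],"angular":[0,0,0]}
    - {"fingers":46,"delta_pos":[0,0,-1.2],"angular":[0,0,0]}
    - {"fingers":46,"delta_pos":[0,0,-1.2],"angular":[0,0,0]}

```text
clock: 12.25
tool_pos: [0.5254, -0.0179, 0.1154]
orientation: [180.0, 0.1, -8.2]
force: [1.7, 1.5, 1.9]
opening: 0.0517
gripper_force: 30.0
```

apply_moves:
  deltas:
    - {"fingers":46,"delta_pos":[0,0,-0.5],"angular":[0,0,0]}
    - {"fingers":46,"delta_pos":[0,0,-1],"angular":[0,0,0]}
    - {"fingers":46,"delta_pos":[2,0,-1],"angular":[0,0,0]}
    - {"fingers":46,"delta_pos":[4,0,-1],"angular":[0,0,0]}
    - {"fingers":46,"delta_pos":[6,0,-1],"angular":[0,0,0]}
    - {"fingers":46,"delta_pos":[6,0,-1],"angular":[0,0,0]}

```text
clock: 12.85
tool_pos: [0.5314, -0.0188, 0.1161]
orientation: [180.0, 0.1, -8.2]
force: [0.0, 2.6, -5.6]
opening: 0.0518
gripper_force: 30.0
```

apply_moves:
  deltas:
    - {"fingers":46,"delta_pos":[2,0,0],"angular":[0,0,0]}
    - {"fingers":46,"delta_pos":[4,0,0],"angular":[0,0,0]}
    - {"fingers":46,"delta_pos":[4,0,0],"angular":[0,0,0]}

```text
clock: 13.15
tool_pos: [0.5363, -0.0195, 0.1168]
orientation: [180.0, -0.0, -8.2]
force: [0.7, 0.8, -5.5]
opening: 0.0514
gripper_force: 30.0
```

Moving freely now. Continue until the face meets the staple.

apply_moves:
  deltas:
    - {"fingers":46,"delta_pos":[1.5,0,0],"angular":[0,0,0]}
    - {"fingers":46,"delta_pos":[3,0,0],"angular":[0,0,0]}
    - {"fingers":46,"delta_pos":[4,0,0],"angular":[0,0,0]}
    - {"fingers":46,"delta_pos":[4,0,0],"angular":[0,0,0]}

```text
clock: 13.55
tool_pos: [0.5402, -0.02, 0.1169]
orientation: [180.0, -0.0, -8.2]
force: [0.4, 0.8, -4.0]
opening: 0.0518
gripper_force: 30.0
```

apply_moves:
  deltas:
    - {"fingers":46,"delta_pos":[1,0,0],"angular":[0,0,0]}
    - {"fingers":46,"delta_pos":[2,0,0],"angular":[0,0,0]}
    - {"fingers":46,"delta_pos":[2,0,0],"angular":[0,0,0]}

```text
clock: 13.85
tool_pos: [0.542, -0.0203, 0.1168]
orientation: [180.0, -0.0, -8.2]
force: [-0.0, 0.3, -4.3]
opening: 0.0517
gripper_force: 30.0
```

apply_moves:
  deltas:
    - {"fingers":46,"delta_pos":[1,0,0],"angular":[0,0,0]}
    - {"fingers":46,"delta_pos":[2,0,0],"angular":[0,0,0]}
    - {"fingers":46,"delta_pos":[2,0,0],"angular":[0,0,0]}

```text
clock: 14.15
tool_pos: [0.5429, -0.0205, 0.1165]
orientation: [180.0, 0.1, -8.3]
force: [-4.9, 0.8, -1.6]
opening: 0.0518
gripper_force: 30.0
```

```bash
python3 - <<'E'
from h import *
o,w=snap('wrist','w5'); print(o['tool_pos'],o['force'])
a=cv2.imread('pics/w5.png'); cv2.imwrite('pics/c5.png',cv2.resize(a[60:195,190:370],(800,600),interpolation=cv2.INTER_CUBIC))
E
```

```text
[ 0.54287794 -0.02049801  0.11648865] [-4.91066644  0.84690646 -1.55663263]
```

View pics/c5.png

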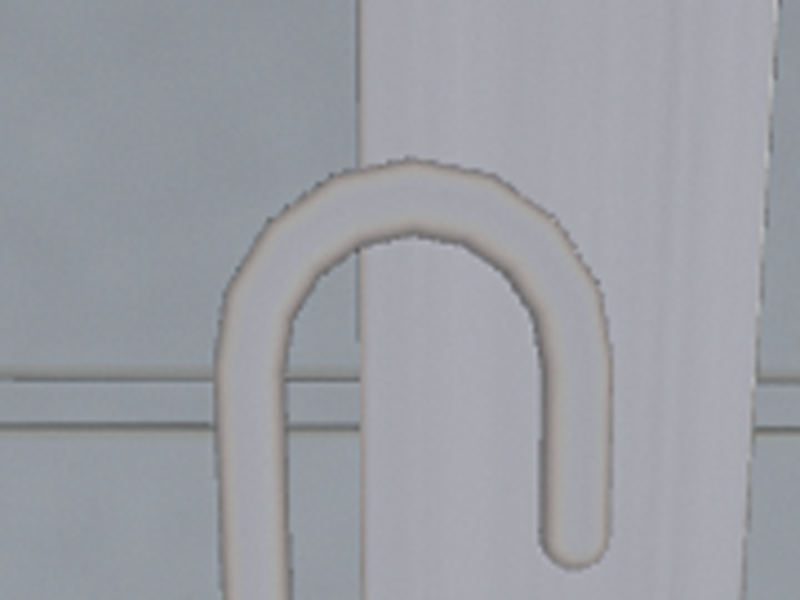

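The toe's free end shows at (575,570), clear of the staple, and the face is touching it (4.9 N). I'll back off 2 mm and lift straight up.

apply_moves:
  deltas:
    - {"fingers":46,"delta_pos":[-2,0,0],"angular":[0,0,0]}
    - {"fingers":46,"delta_pos":[-2,0,-4],"angular":[0,0,0]}
    - {"fingers":46,"delta_pos":[-2,0,-9],"angular":[0,0,0]}
    - {"fingers":46,"delta_pos":[-2,0,-15],"angular":[0,0,0]}
    - {"fingers":46,"delta_pos":[-2,0,-22],"angular":[0,0,0]}
    - {"fingers":46,"delta_pos":[-2,0,-30],"angular":[0,0,0]}

```text
clock: 14.8
tool_pos: [0.5419, -0.0202, 0.1475]
orientation: [-180.0, -0.0, -8.2]
force: [0.4, 0.2, -4.8]
opening: 0.0519
gripper_force: 30.0
```

apply_moves:
  deltas:
    - {"fingers":46,"delta_pos":[0,0,-15],"angular":[0,0,0]}
    - {"fingers":46,"delta_pos":[0,0,-35],"angular":[0,0,0]}
    - {"fingers":46,"delta_pos":[0,0,-60],"angular":[0,0,0]}
    - {"fingers":46,"delta_pos":[0,0,-85],"angular":[0,0,0]}
    - {"fingers":46,"delta_pos":[0,0,-105],"angular":[0,0,0]}
    - {"fingers":46,"delta_pos":[0,0,-116],"angular":[0,0,0]}
    - {"fingers":46,"delta_pos":[0,0,-118],"angular":[0,0,0]}
    - {"fingers":46,"delta_pos":[0,0,-118],"angular":[0,0,0]}
    - {"fingers":46,"delta_pos":[0,0,-118],"angular":[0,0,0]}
    - {"fingers":46,"delta_pos":[0,0,-118],"angular":[0,0,0]}

```text
clock: 15.8
tool_pos: [0.5413, -0.0202, 0.2636]
orientation: [180.0, 0.1, -8.2]
force: [-0.1, -0.4, -4.0]
opening: 0.0515
gripper_force: 30.0
```

```bash
python3 - <<'E'
from h import *
o,_=snap('side','d6'); print(o['tool_pos'],o['force'],o['gripper_force'])
snap('wrist','w6')
a=cv2.imread('pics/d6.png')[90:270,190:370]; b=cv2.imread('pics/w6.png')[60:240,170:350]
cv2.imwrite('pics/c6.png',np.hstack([cv2.resize(x,(400,400)) for x in(a,b)]))
E
```

```text
[ 0.54130847 -0.02022602  0.26359199] [-0.09821239 -0.44432399 -4.00767488] 29.97145503759384
```

View pics/c6.png

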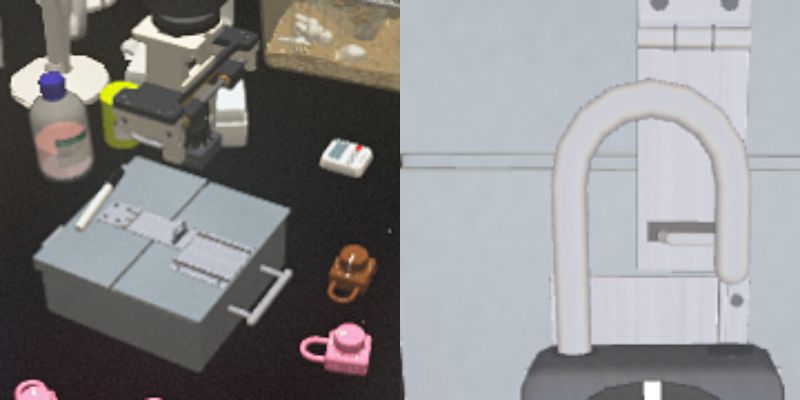

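The lock is held level well above the box, off the staple. Its shackle is open with the toe free at (733,280), and the weight shows as 4 N.

```bash
python3 -c "
from plant import ctrl
print(ctrl.close_job())"
```

```text
the job is handed in; nothing more can be done
None
```

I set the dial to four o'clock, drew the shackle out and lifted the open lock off the staple; I handed in while holding it level, dial up, about 15 cm above the box top (verdict not shown).

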